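Stack spacers under the reference detector and press it home

ROBOT

A 7-joint arm with a two-finger parallel gripper is mounted at the origin on the work surface. World frame = base frame: x ahead of the robot, y to its left, z up, the work surface at z = 0. Lengths are in m, angles in rad, forces in N, time in s.
With the tool pointing down it reaches from about 0.4 to 0.85 m from the base axis. Payload 10.4 kg.
Tool frame: the origin (TCP) lies midway between the tips of the shut fingers; the grasp point (between the pads) lies 19 mm behind it; z points along the fingers, x is the direction in which the jaws open and shut, and the axes are right-handed (so a half turn about z gives the same grasp; the last joint's range is limited). The gripper opens to 85 mm and grips with 20 to 120 N. Pads are 22 mm wide; open, the fingers measure 114 mm over their backs; the gripper's body (76 mm by 85 mm) begins 54 mm behind the grasp point. The pads swing forward as they close: fully open they stand 13 mm farther back than shut.
Start: joints at [1.082, 0.332, -0.065, 1.46, 0.022, 1.35, -0.088], TCP at [0.281, -0.558, 0.231] pointing down, gripper open.
Joint ranges: [-2.6, 2.6], [-0.5, 2.12], [-1.47, 1.34], [0.16, 2.42], [-1.27, 4.41], [0.06, 2.06], [-2.6, 2.6]. Speed limits (rad/s): [2.22, 2.22, 2.79, 2.79, 3.14, 3.14, 3.14].

INTERFACE

Orientations are given as a unit quaternion [x, y, z, w].
In Python, from workcell import telemetry, eyes, order gives the robot as it stands.
- The arm moves only by the tool servo_tool, never from a script. Its argument "deltas" is a list of rows, each a list of 3 entries, a list of its own where there are three numbers: the shift along the tool's x, y, z in cm, then the turn about the tool's z in rad, then the finger opening in cm, from 0 to 8.54. A call has 1 to 12 rows; each row shifts and turns the pose as measured when the row begins, along the tool's axes as they then stand; what a row does not reach is not made up. A row lasts 1/12 s, in which the tool goes at most 41.7 mm and 7.16 degrees, less where a joint would pass 70% of its speed; a pose out of reach is approached as far as the arm can. A call is refused whole if a number of a shift passes 4.17 or a number of a turn 0.125, either way. A call with a gripper value outside its range is refused whole. The fingers move at their own pace and stop on an object; "force" is the grip in N (left out, the last holds). Time passes only in rows, so rows that do not move let the fingers close. It gives the time, the measured TCP pose, the force and the opening at its end, in the units of the state.
- telemetry.get_obs(): the state, without advancing time (a new reading comes with each control period).
- eyes.camera(name): name is "side" or "top" or "wrist"; returns (picture, depth): 480x640x3 uint8, blue, green, red; 480x640 float32, m along the optical axis (not along the pixel's ray), 0 where there is no reading.
- eyes.calibration(name): a dict with "fx", "fy", "cx", "cy" (pixels), "rvec" (rotation vector, rad) and "tvec" (3), from world to camera coordinates, as OpenCV has them. Camera axes: x right, y down, z forward; pixel columns grow to the right and rows downward; lengths in m; the calibration is good to about 2 mm. A picture is of the moment at which its call begins: read the wrist's pose just before it. calibration takes no time and is no camera call; for the wrist camera it gives the pose at the moment of the call.
- order.hand_in(): hands the job in, once; it reports no verdict.
The state is a dict: "clock": time; "joint_pos": joint angles; "joint_velocities": joint speeds; "tau": joint torques, N m; "position": TCP position; "ee_rot": TCP orientation; "ft_force": force on the tool from outside, world axes, zero at the start; "torque": the same for the moment, N m; "grip_width": opening from 0.0 (shut) to 1.0 (fully open).
Only numpy, scipy, OpenCV 4.12 (cv2) and the standard library are available. Lean on these libraries where they do the work, as an engineer would, in place of code of your own. Each camera call takes 0.05 s, during which the arm holds its last target. There are 200 camera calls.

TASK

Take the dust cover off the copper measuring plate and park it flat on the middle of the cork pad. Stack all the aluminium spacer discs that are there centred on the copper plate, the largest at the bottom and each smaller one above, with the reference detector standing upright on top, and let go. Then press down on the detector's steel cap until the sprung plate is fully down, hold it there for a second and let it spring back, leaving the stack straight and centred and the other things on the table where they are.

Things in the scene. Friction and masses are not known exactly. Their poses are not given: they have to be found in the camera images.
- plate_top (a point): Centre of the top face of the copper measuring plate, a level 88 mm disc, 10 mm thick, on the fixed black round station (128 mm across, its top 20 mm above the table). This point is 32 mm above the table when the plate is up; z is up. The station stands in a different place each time.
- plate (a joint): Downward travel of the sprung copper plate: 0 m up (at rest), 0.006 m at its bottom stop. The spring carries the full stack without sinking; reaching the stop takes 4 to 11 N more pressed on top of the stack. It springs back up when let go.
- cover_knob (a point): Dust cover: a grey plastic disc 84 mm across and 6 mm thick with a round knob in the middle, 24 mm across and 24 mm tall (30 mm high overall). It lies on the copper plate at the start. The point is the middle of the knob, 18 mm above the underside; z is up.
- pad_top (a point): Centre of the top face of the square cork pad, 120 x 120 mm and 3 mm thick, fixed flat on the table: the parking place of the dust cover.
- spacer_a_mid (a point): Flat plain aluminium spacer disc, 68 mm across, 14 mm thick, lying flat on the table at the start; it may be absent (three to five of the 68, 61, 54, 47 and 40 mm spacers are there). The point is its centre, half-way up; z is its axis.
- spacer_b_mid (a point): Flat plain aluminium spacer disc, 61 mm across, 14 mm thick, lying flat on the table at the start; it may be absent (three to five of the 68, 61, 54, 47 and 40 mm spacers are there). The point is its centre, half-way up; z is its axis.
- spacer_c_mid (a point): Flat plain aluminium spacer disc, 54 mm across, 14 mm thick, lying flat on the table at the start; it may be absent (three to five of the 68, 61, 54, 47 and 40 mm spacers are there). The point is its centre, half-way up; z is its axis.
- spacer_d_mid (a point): Flat plain aluminium spacer disc, 47 mm across, 14 mm thick, lying flat on the table at the start; it may be absent (three to five of the 68, 61, 54, 47 and 40 mm spacers are there). The point is its centre, half-way up; z is its axis.
- spacer_e_mid (a point): Flat plain aluminium spacer disc, 40 mm across, 14 mm thick, lying flat on the table at the start; it may be absent (three to five of the 68, 61, 54, 47 and 40 mm spacers are there). The point is its centre, half-way up; z is its axis.
- detector_mid (a point): Reference detector: a short upright black cylinder with a flat steel cap, 32 mm across and 24 mm tall overall, standing on the table at the start. The point is its centre, half-way up; z is up, towards the steel cap. The steel cap is the place to press on.
- mouse: Grey computer mouse, 100 x 58 x 30 mm; origin under its centre. Not part of the job: leave it where it is.
- pen: Blue pen, 130 mm long, 9 mm thick; origin under its centre. Not part of the job: leave it where it is.
- driver: Screwdriver lying on the table; origin under its centre. Not part of the job: leave it where it is.
- tape: Yellow roll of tape lying flat, 72 mm across, 19 mm high; origin under its centre. Not part of the job: leave it where it is.
- jar: Small closed jar, 48 mm across, 45 mm high; origin under its centre. Not part of the job: leave it where it is.
- clamp: Small steel clamp block with a black knob, 50 x 22 x 32 mm; origin under its centre. Not part of the job: leave it where it is.

How it is judged:
On the way, in this order (a step that is already met when the one before it is completed fails the run):
1. the dust cover lies flat on the cork pad (horizontal distance between cover_knob and pad_top below 0.02 m and z of cover_knob in the frame of pad_top below 0.021 m and angle between cover_knob's own z axis and vertical below 0.08 rad), for 0.2 s.
2. all the spacers that are there are stacked on the plate, largest lowest, the detector on top, all released and the plate up (horizontal distance between each of spacer_a_mid, spacer_b_mid, spacer_c_mid, spacer_d_mid, spacer_e_mid, detector_mid and plate_top below 0.008 m and z of each of spacer_a_mid, spacer_b_mid, spacer_c_mid, spacer_d_mid, spacer_e_mid, detector_mid in the frame of plate_top above 0.004 m and angle between the z axis of each of spacer_a_mid, spacer_b_mid, spacer_c_mid, spacer_d_mid, spacer_e_mid and the z axis of plate_top, either way round below 0.08 rad and angle between detector_mid's own z axis and vertical below 0.08 rad and z of each of spacer_b_mid, spacer_c_mid, spacer_d_mid, spacer_e_mid, detector_mid in the frame of spacer_a_mid above 0.01 m and z of each of spacer_c_mid, spacer_d_mid, spacer_e_mid, detector_mid in the frame of spacer_b_mid above 0.01 m and z of each of spacer_d_mid, spacer_e_mid, detector_mid in the frame of spacer_c_mid above 0.01 m and z of each of spacer_e_mid, detector_mid in the frame of spacer_d_mid above 0.01 m and z of detector_mid in the frame of spacer_e_mid above 0.01 m and contact force between each of detector, spacer_a, spacer_b, spacer_c, spacer_d, spacer_e and the fingers below 0.1 N and value of joint plate below 0.0015 m), for 0.2 s.
3. the stack is pressed down until the plate is at its bottom stop, for half a second (horizontal distance between each of spacer_a_mid, spacer_b_mid, spacer_c_mid, spacer_d_mid, spacer_e_mid, detector_mid and plate_top below 0.008 m and z of each of spacer_a_mid, spacer_b_mid, spacer_c_mid, spacer_d_mid, spacer_e_mid, detector_mid in the frame of plate_top above 0.004 m and angle between the z axis of each of spacer_a_mid, spacer_b_mid, spacer_c_mid, spacer_d_mid, spacer_e_mid and the z axis of plate_top, either way round below 0.08 rad and angle between detector_mid's own z axis and vertical below 0.08 rad and z of each of spacer_b_mid, spacer_c_mid, spacer_d_mid, spacer_e_mid, detector_mid in the frame of spacer_a_mid above 0.01 m and z of each of spacer_c_mid, spacer_d_mid, spacer_e_mid, detector_mid in the frame of spacer_b_mid above 0.01 m and z of each of spacer_d_mid, spacer_e_mid, detector_mid in the frame of spacer_c_mid above 0.01 m and z of each of spacer_e_mid, detector_mid in the frame of spacer_d_mid above 0.01 m and z of detector_mid in the frame of spacer_e_mid above 0.01 m and value of joint plate above 0.0048 m), for 0.5 s.
At the end, for the whole second after the job is handed in: Cover flat within 20 mm of the pad's centre. All present spacers and the detector stacked on the plate, each within 8 mm of its centre and 0.08 rad of level, diameters falling upwards, detector topmost. Plate sprung back up (within 1.5 mm) (all of step 1 and horizontal distance between each of spacer_a_mid, spacer_b_mid, spacer_c_mid, spacer_d_mid, spacer_e_mid, detector_mid and plate_top below 0.008 m and z of each of spacer_a_mid, spacer_b_mid, spacer_c_mid, spacer_d_mid, spacer_e_mid, detector_mid in the frame of plate_top above 0.004 m and angle between the z axis of each of spacer_a_mid, spacer_b_mid, spacer_c_mid, spacer_d_mid, spacer_e_mid and the z axis of plate_top, either way round below 0.08 rad and angle between detector_mid's own z axis and vertical below 0.08 rad and z of each of spacer_b_mid, spacer_c_mid, spacer_d_mid, spacer_e_mid, detector_mid in the frame of spacer_a_mid above 0.01 m and z of each of spacer_c_mid, spacer_d_mid, spacer_e_mid, detector_mid in the frame of spacer_b_mid above 0.01 m and z of each of spacer_d_mid, spacer_e_mid, detector_mid in the frame of spacer_c_mid above 0.01 m and z of each of spacer_e_mid, detector_mid in the frame of spacer_d_mid above 0.01 m and z of detector_mid in the frame of spacer_e_mid above 0.01 m and value of joint plate below 0.0015 m); the robot touches nothing.
It fails at once if one of the other things on the table is moved by more than 40 mm (distance of any of mouse, pen, driver, tape, jar, clamp from where it was at the start of the episode above 0.04 m).
Of spacer_a, spacer_b, spacer_c, spacer_d, spacer_e only 3 to 5 are there at a start; the rules pass over those that are not, and their reading is None.
At some moment in a run one of cover may be knocked a few centimetres aside while the robot is not near it.
It also fails if it takes over 210 s, if anything falls off the work surface, if the arm or the gripper's body presses on something with over 40 N, if the wrist force passes 120 N, or if a joint passes its speed limit or range.

## Working session

There is one attempt and no reset: what is moved stays moved. The work goes in short steps, Python scripts to look and compute and a tool call to move; the robot and the scene stay as the last step left them, time stands still between calls to the robot, and variables do not carry over. Pictures are saved under pics/ and viewed, about 12 in all and at most 16, crops included, and the job is handed in when it is done.

Besides the shell and the picture viewer there is one more tool, called after "Call:" by a JSON object that holds its "op" and its "data", one argument or row to a line. servo_tool: Moves the arm, as the interface text tells. Its arguments: {"type":"object","properties":{"deltas":{"type":"array"},"force":{"type":"number"}},"required":["deltas"]}

```bash
mkdir -p pics; ls; cat > h.py <<'E'
import numpy as np, cv2
from workcell import telemetry, eyes, order
from scipy.spatial.transform import Rotation as R
def cal(n):
    c=eyes.calibration(n); K=np.array([[c['fx'],0,c['cx']],[0,c['fy'],c['cy']],[0,0,1]])
    return K,R.from_rotvec(np.ravel(c['rvec'])).as_matrix(),np.ravel(c['tvec'])
def ray(c,u,v,z):
    K,M,t=c; o=-M.T@t; d=M.T@np.linalg.inv(K)@np.array([u,v,1.]); return o+d*(z-o[2])/d[2]
def proj(c,p):
    K,M,t=c; q=K@(M@np.asarray(p)+t); return q[:2]/q[2]
def cloud(c,D):
    K,M,t=c; v,u=np.mgrid[:D.shape[0],:D.shape[1]]
    P=np.stack([(u-K[0,2])/K[0,0]*D,(v-K[1,2])/K[1,1]*D,D],-1)
    return (P-t)@M
E
python3 - <<'E'
from h import *
for n in ['top','side']:
    c=cal(n); im,D=eyes.camera(n); cv2.imwrite(f'pics/{n}0.png',im); np.save(n+'0.npy',D)
    print(n,c[0][0,0],-c[1].T@c[2],c[1][2])
o=telemetry.get_obs(); print(o)
c=cal('wrist');print(-c[1].T@c[2],c[1],c[0])
E
```

```text
pics
top 504.26489430504193 [ 0.31621938 -0.06892828  1.21584191] [ 0.19564062 -0.01328488 -0.98058567]
side 433.60615071697276 [ 0.52329798 -0.8738971   0.56170452] [ 0.03664684  0.85159485 -0.52291799]
{'clock': 0.1, 'joint_pos': array([ 1.08238342,  0.33280564, -0.06470835,  1.46084492,  0.02161508,
        1.34990942, -0.08849055]), 'joint_velocities': array([-3.20022601e-05, -2.43022808e-03,  3.36095556e-04, -7.44501871e-04,
       -9.55889931e-04,  1.66710891e-03, -4.45980210e-04]), 'tau': array([ 1.21929843e-03, -6.26744556e+01,  4.90115513e-02, -3.92433393e+01,
        1.61982793e-02,  6.92737973e-03, -9.41688404e-05]), 'position': array([ 0.28056563, -0.55811372,  0.23060334]), 'ee_rot': array([ 8.51229713e-01, -5.24792884e-01, -5.58494557e-04, -3.03513398e-04]), 'ft_force': array([ 0.51560947, -0.12834328, -0.03288907]), 'torque': array([0.0049647 , 0.05628235, 0.04529783]), 'grip_width': 0.9991629420411267}
[ 0.33912202 -0.52896728  0.3741845 ] [[ 4.48478125e-01 -8.93793668e-01 -5.00095175e-04]
 [-8.63463356e-01 -4.33403695e-01  2.58054782e-01]
 [-2.30864473e-01 -1.15300111e-01 -9.66130157e-01]] [[393.39317379   0.         321.00737031]
 [  0.         393.39317379 238.19740714]
 [  0.           0.           1.        ]]
```

View pics/top0.png

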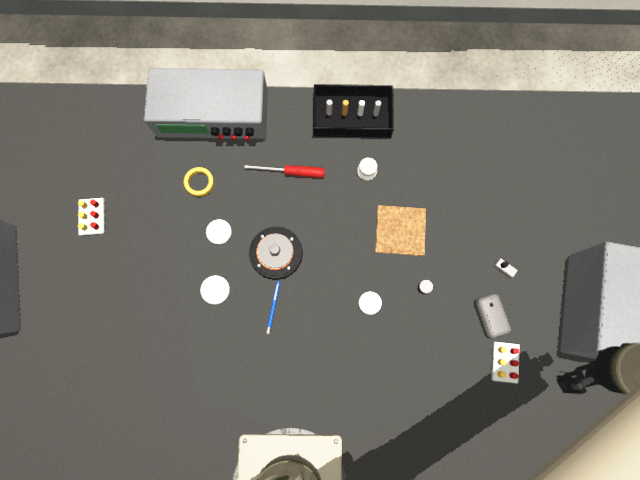

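View pics/side0.png

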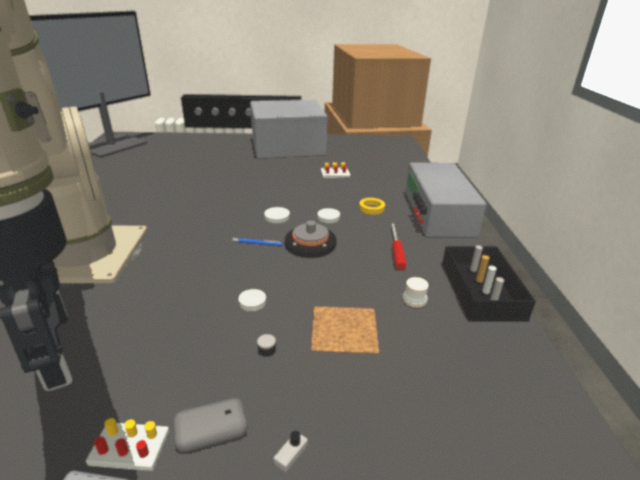

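The top view shows the station at (275,252), the pad at (401,231) and the detector at (426,287). There are three spacers, at (219,231), (215,290) and (370,303). The side view agrees.

```bash
python3 - <<'E'
from h import *
c=cal('top'); im=cv2.imread('pics/top0.png'); D=np.load('top0.npy'); P=cloud(c,D)
hsv=cv2.cvtColor(im,cv2.COLOR_BGR2HSV)
def blob(m,u,v,z,name):
    n,l,s,ce=cv2.connectedComponentsWithStats(m.astype(np.uint8)); k=l[v,u]
    cs,_=cv2.findContours((l==k).astype(np.uint8),cv2.RETR_EXTERNAL,cv2.CHAIN_APPROX_NONE)
    W=np.array([ray(c,*p,z)[:2] for p in cs[0][:,0].astype(float)])
    ctr,(a,b),an=cv2.minAreaRect((W*1000).astype(np.float32)); 
    (x,y),r=cv2.minEnclosingCircle((W*1000).astype(np.float32))
    A=cv2.contourArea((W*1000).astype(np.float32)); M=cv2.moments((W*1000).astype(np.float32))
    print(name,'cent',M['m10']/M['m00'],M['m01']/M['m00'],'rect',a,b,'eqdiam',2*np.sqrt(A/np.pi)+2.4,'zdepth',np.median(P[...,2][l==k]))
g=im.min(2)
for n,u,v,z in [('s1',219,231,.014),('s2',215,290,.014),('s3',370,303,.014),('det',426,287,.024)]:
    blob(g>150 ,u,v,z,n)
blob((hsv[...,1]>90)&(hsv[...,2]>90),401,231,.003,'pad')
for n,u,v in [('jar',368,169),('tape',188,182),('knob',275,249),('cover',263,255),('station',254,256)]: print(n,P[v,u],im[v,u])
# height map near station
Q=P.reshape(-1,3)
near=np.hypot(Q[:,0]-P[252,275,0],Q[:,1]-P[252,275,1])<.1
for lo,hi in [(.052,.075),(.034,.042),(.014,.024)]:
    k=near&(Q[:,2]>lo)&(Q[:,2]<hi); q=Q[k]; print(lo,q.mean(0),q.min(0),q.max(0),k.sum())
E
```

```text
s1 cent 584.3400796280748 185.26661388375948 rect 59.89161682128906 61.27206039428711 eqdiam 63.380673196263515 zdepth 0.0140162987204488
s2 cent 442.5145163364535 186.89362584346034 rect 68.65129089355469 68.5327377319336 eqdiam 70.314929929559 zdepth 0.013934739439021071
s3 cent 414.8077317941933 -182.98136825998768 rect 54.691131591796875 54.3223991394043 eqdiam 55.9825089199338 zdepth 0.014095112856430583
det cent 454.2075132654974 -315.9042127161983 rect 28.618696212768555 29.080495834350586 eqdiam 32.54566533187343 zdepth 0.024668177532377072
pad cent 595.429442877131 -261.2893108086129 rect 121.20590209960938 120.8756103515625 eqdiam 136.0959387473191 zdepth 0.0034441738137530177
jar [ 0.7378548  -0.17822138  0.04292812] [254 255 255]
tape [0.70844948 0.26648628 0.01349924] [ 45 118 149]
knob [ 0.31621938 -0.06892828  1.21584191] [212 219 226]
cover [0.52221234 0.07152017 0.03874665] [207 216 221]
station [0.52203761 0.09461999 0.02454162] [66 69 69]
0.052 [0.53384772 0.04286669 0.06167164] [0.52298672 0.03199673 0.05245423] [0.54504026 0.053791   0.06847784] 85
0.034 [0.53278793 0.04325682 0.03825702] [0.4918402 0.0010638 0.0340075] [0.57665648 0.08688752 0.04199793] 822
0.014 [0.53011806 0.04284278 0.01938954] [ 0.47033989 -0.01760552  0.01402818] [0.59611019 0.10630273 0.02399519] 1036
```

```bash
python3 - <<'E'
import cv2,numpy as np
im=cv2.imread('pics/top0.png')
cv2.imwrite('pics/crop0.png',cv2.resize(im[200:320,170:460],None,fx=2.75,fy=2.75,interpolation=cv2.INTER_CUBIC))
E
```

```text
(no output)
```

View pics/crop0.png

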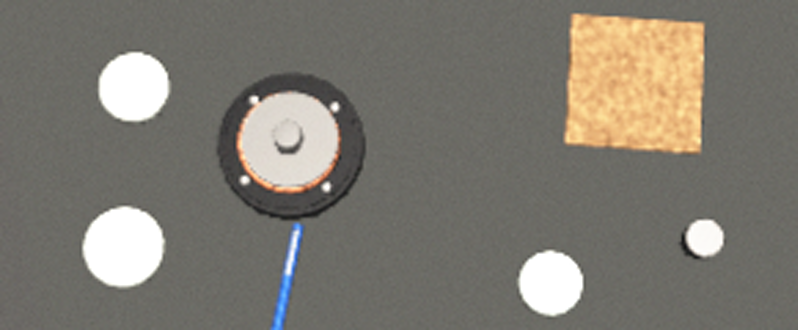

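Call:
{"op": "servo_tool", "data": {
  "deltas": [
    [[0,0,0],-0.12,8.5],
    [[0,0,0],-0.12,8.5],
    [[0,0,0],-0.12,8.5],
    [[0,0,0],-0.12,8.5],
    [[0,0,0],-0.12,8.5],
    [[0,0,0],-0.12,8.5],
    [[0,0,0],-0.12,8.5],
    [[0,0,0],-0.12,8.5],
    [[0,0,0],-0.12,8.5],
    [[0,0,0],-0.03,8.5]
  ],
  "force": 40
}}

```text
clock: 0.93
position: [0.2794, -0.5559, 0.2254]
ee_rot: [1.0, 0.026, -0.003, -0.005]
ft_force: [-0.2, -0.2, -1.4]
grip_width: 0.999
```

Call:
{"op": "servo_tool", "data": {
  "deltas": [
    [[1.6,-3.8,0],0.05,8.5],
    [[1.6,-3.8,0],0,8.5],
    [[1.6,-3.8,0],0,8.5],
    [[1.6,-3.8,0],0,8.5],
    [[1.6,-3.8,0],0,8.5],
    [[1.6,-3.8,0],0,8.5],
    [[1.6,-3.8,0],0,8.5],
    [[1.6,-3.8,0],0,8.5],
    [[1.6,-3.8,0],0,8.5],
    [[1.6,-3.8,0],0,8.5],
    [[1.6,-3.8,0],0,8.5],
    [[1.6,-3.8,0],0,8.5]
  ]
}}

```text
clock: 1.93
position: [0.4644, -0.0975, 0.2224]
ee_rot: [1.0, -0.007, -0.007, -0.005]
ft_force: [1.0, -1.3, 0.6]
grip_width: 0.995
```

Call:
{"op": "servo_tool", "data": {
  "deltas": [
    [[1.7,-3.5,0],0,8.5],
    [[1.7,-3.5,0],0,8.5],
    [[1.7,-3.5,0],0,8.5],
    [[1.3,-2.5,0],0,8.5],
    [[0.3,-0.5,0],0,8.5],
    [[0,0,0],0,8.5],
    [[0,0,0],0,8.5]
  ]
}}

```text
clock: 2.52
position: [0.535, 0.054, 0.222]
ee_rot: [1.0, -0.001, -0.007, -0.007]
ft_force: [-0.3, -0.2, -0.1]
grip_width: 0.995
```

```bash
python3 - <<'E'
from h import *
o=telemetry.get_obs(); c=cal('wrist'); im,D=eyes.camera('wrist'); cv2.imwrite('pics/w1.png',im); np.save('w1.npy',D)
print(o['clock'],o['position'],R.from_quat(o['ee_rot']).as_matrix()[:,:].round(4))
g=cv2.cvtColor(im,cv2.COLOR_BGR2GRAY)
Q=cloud(c,D).reshape(-1,3); k=np.hypot(Q[:,0]-.533,Q[:,1]-.043)<.075; Q=Q[k]
for lo,hi in [(.058,.065),(.035,.041),(.018,.0215)]:
    q=Q[(Q[:,2]>lo)&(Q[:,2]<hi)]; print(lo,len(q),*(cv2.minEnclosingCircle((q[:,:2]*1000).astype(np.float32)) if len(q) else []),q[:,2].mean())
E
```

```text
2.5167 [0.53502199 0.05403682 0.22198944] [[ 0.9999 -0.003  -0.0145]
 [-0.0028 -0.9999  0.0138]
 [-0.0146 -0.0138 -0.9998]]
0.058 685 (535.08740234375, 44.40998458862305) 12.061784744262695 0.06279809318671384
0.035 6539 (535.0714721679688, 45.08501052856445) 42.56169128417969 0.0390663866863723
0.018 5525 (534.7205810546875, 45.48616409301758) 63.57334899902344 0.020102253653912775
```

View pics/w1.png

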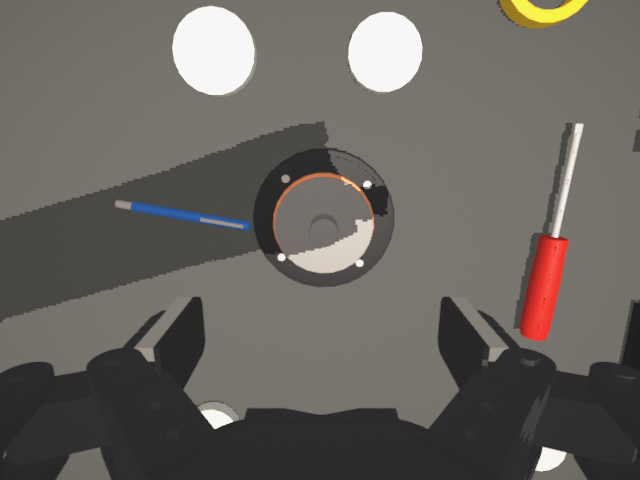

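Call:
{"op": "servo_tool", "data": {
  "deltas": [
    [[0.05,0.3,3.5],0,8.5],
    [[0.05,0.3,3.5],0,8.5],
    [[0.05,0.3,3.5],0,8.5],
    [[0.05,0.2,3],0,6],
    [[0.05,0.1,2],0,5],
    [[0,0,1],0,5],
    [[0,0,0],0,5],
    [[0,0,0],0,5]
  ]
}}

```text
clock: 3.23
position: [0.5343, 0.0279, 0.0526]
ee_rot: [1.0, -0.011, -0.005, -0.003]
ft_force: [0.4, 0.0, 0.5]
grip_width: 0.586
```

Call:
{"op": "servo_tool", "data": {
  "deltas": [
    [[0.1,-0.8,0],0,5],
    [[0,-0.6,0],0,5],
    [[0,-0.2,0],0,5],
    [[0,0,0.4],0,5],
    [[0,0,0.4],0,5],
    [[0,0,0],0,5]
  ]
}}

```text
clock: 3.73
position: [0.5395, 0.0458, 0.0503]
ee_rot: [1.0, -0.011, -0.001, -0.002]
ft_force: [-0.9, 0.8, 0.5]
grip_width: 0.586
```

Call:
{"op": "servo_tool", "data": {
  "deltas": [
    [[-0.4,0,0.4],0,5],
    [[0,0,0.4],0,5],
    [[0,0,0],0,5]
  ]
}}

```text
clock: 3.98
position: [0.5351, 0.0459, 0.0415]
ee_rot: [1.0, -0.011, -0.0, -0.002]
ft_force: [0.0, 0.2, -0.1]
grip_width: 0.586
```

Close on the knob and lift.

Call:
{"op": "servo_tool", "data": {
  "deltas": [
    [[0,0,0],0,0],
    [[0,0,0],0,0],
    [[0,0,0],0,0],
    [[0,0,0],0,0],
    [[0,0,0],0,0],
    [[0,0,0],0,0],
    [[0,0,-1],0,0],
    [[0,0,-2],0,0],
    [[0,0,-3],0,0],
    [[0,0,-3],0,0],
    [[0,0,0],0,0]
  ]
}}

```text
clock: 4.9
position: [0.5334, 0.0455, 0.1354]
ee_rot: [1.0, -0.011, -0.003, -0.003]
ft_force: [1.8, 0.0, 0.4]
grip_width: 0.261
```

Call:
{"op": "servo_tool", "data": {
  "deltas": [
    [[0.4,2,0],0,0],
    [[0.6,3,0],0,0],
    [[0.7,3.5,0],0,0],
    [[0.7,3.5,0],0,0],
    [[0.7,3.5,0],0,0],
    [[0.7,3.5,0],0,0],
    [[0.7,3.5,0],0,0],
    [[0.7,3.5,0],0,0],
    [[0.6,3,0],0,0],
    [[0.3,1.3,0],0,0],
    [[0,0,0],0,0],
    [[0,0,0],0,0]
  ]
}}

```text
clock: 5.9
position: [0.5926, -0.271, 0.1423]
ee_rot: [1.0, -0.008, 0.002, -0.002]
ft_force: [-0.4, 0.1, -1.8]
grip_width: 0.263
```

Call:
{"op": "servo_tool", "data": {
  "deltas": [
    [[0.1,-0.5,2],0,0],
    [[0.1,-0.5,3],0,0],
    [[0.1,0,3],0,0],
    [[0,0,2],0,0],
    [[0,0,1],0,0],
    [[0,0,0.5],0,0],
    [[0,0,0],0,0]
  ]
}}

```text
clock: 6.48
position: [0.599, -0.2506, 0.0279]
ee_rot: [1.0, -0.003, 0.005, -0.003]
ft_force: [-0.1, -0.7, -0.7]
grip_width: 0.262
```

Call:
{"op": "servo_tool", "data": {
  "deltas": [
    [[-0.3,0.6,0],0,0],
    [[0,0.3,0.3],0,0],
    [[0,0,0.4],0,0],
    [[0,0,0.3],0,0],
    [[0,0,0.2],0,0],
    [[0,0,0],0,0]
  ]
}}

```text
clock: 6.98
position: [0.5986, -0.2613, 0.0204]
ee_rot: [1.0, -0.003, 0.009, -0.001]
ft_force: [0.1, 0.5, -0.9]
grip_width: 0.262
```

Call:
{"op": "servo_tool", "data": {
  "deltas": [
    [[-0.2,0,0.3],0,0],
    [[0,0,0.3],0,0],
    [[0,0,0.2],0,0],
    [[0,0,0.2],0,0],
    [[0,0,0],0,0]
  ]
}}

```text
clock: 7.4
position: [0.5979, -0.2615, 0.0122]
ee_rot: [1.0, -0.003, 0.01, -0.001]
ft_force: [0.6, -0.1, -0.7]
grip_width: 0.265
```

Call:
{"op": "servo_tool", "data": {
  "deltas": [
    [[0,0,0.1],0,0],
    [[0,0,0],0,4],
    [[0,0,0],0,5],
    [[0,0,0],0,5],
    [[0,0,0],0,5],
    [[0,0,-1.5],0,5],
    [[0,0,-3],0,8.5],
    [[0,0,-3.5],0,8.5],
    [[0,-1,-3.5],0,8.5],
    [[-1,-3,-1],0,8.5],
    [[-1,-3.8,0],0,8.5],
    [[-1,-3.8,0],0,8.5]
  ]
}}

```text
clock: 8.4
position: [0.5655, -0.1511, 0.1457]
ee_rot: [1.0, -0.01, 0.01, 0.0]
ft_force: [0.9, 0.6, -0.9]
grip_width: 0.993
```

Call:
{"op": "servo_tool", "data": {
  "deltas": [
    [[-1.2,-3.8,0],0,8.5],
    [[-1.2,-3.8,0],0,8.5],
    [[-1.2,-3.8,0],0,8.5],
    [[-1.2,-3.8,0],0,8.5],
    [[-1.2,-3.8,0],0,8.5],
    [[-1.2,-3.8,0],0,8.5],
    [[-1.2,-3.8,0],0,8.5],
    [[-1,-3,0],0,8.5]
  ]
}}

```text
clock: 9.07
position: [0.4723, 0.1608, 0.153]
ee_rot: [1.0, -0.009, 0.017, 0.004]
ft_force: [1.1, 0.7, -0.2]
grip_width: 0.991
```

```bash
cat >> h.py <<'E'
def discs(im,D,c,zt=.014,thr=170):
    "bright discs with top at height zt: centre, equivalent diameter (mm)"
    m=(im.min(2)>thr).astype(np.uint8); out=[]
    for q in cv2.findContours(m,cv2.RETR_EXTERNAL,cv2.CHAIN_APPROX_NONE)[0]:
        if len(q)<60: continue
        W=np.array([ray(c,*p,zt)[:2] for p in q[:,0].astype(float)],np.float32)*1000
        (x,y),(a,b),_=cv2.fitEllipse(W)
        if min(a,b)>25 and max(a,b)<75: out.append([round(float(t),1) for t in (x,y,a,b)]+[q[:,0].mean(0).astype(int).tolist()])
    return out
E
python3 - <<'E'
from h import *
o=telemetry.get_obs(); c=cal('wrist'); im,D=eyes.camera('wrist'); cv2.imwrite('pics/w2.png',im)
print(o['position'],discs(im,D,c))
c=cal('top'); im,D=eyes.camera('top'); cv2.imwrite('pics/top2.png',im)
P=cloud(c,D).reshape(-1,3); k=(np.hypot(P[:,0]-.597,P[:,1]+.26)<.09)
for lo,hi in [(.006,.012),(.026,.04)]:
    q=P[k&(P[:,2]>lo)&(P[:,2]<hi)]; print('cover',len(q),cv2.minEnclosingCircle((q[:,:2]*1000).astype(np.float32)) if len(q) else None)
E
```

```text
[0.4723375  0.16081046 0.15304357] [[585.4, 185.9, 60.4, 60.6, [468, 184]], [443.3, 187.7, 65.8, 66.2, [272, 186]]]
cover 840 ((601.7426147460938, -258.76593017578125), 85.52716827392578)
cover 75 ((597.0891723632812, -262.74755859375), 11.991169929504395)
```

View pics/top2.png

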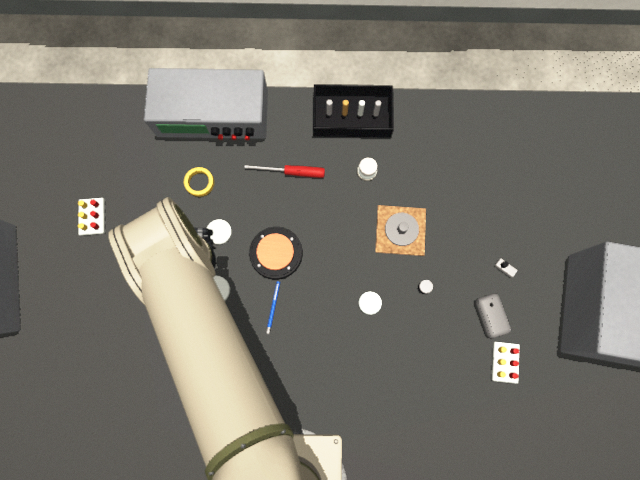

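The cover sits at the middle of the pad (about 401,229) and the copper plate is bare (275,252). I'll go for spacer a.

Call:
{"op": "servo_tool", "data": {
  "deltas": [
    [[-1,-1,0],0,8.5],
    [[-1,-0.8,1],0,8.5],
    [[-0.8,-0.4,3],0,8.5],
    [[0,0,3],0,8.5],
    [[0,0,2.5],0,8.5],
    [[0,0,1],0,8.5],
    [[0,0,0],0,8.5],
    [[0,0,0],0,8.5]
  ]
}}

```text
clock: 9.83
position: [0.4487, 0.1871, 0.051]
ee_rot: [1.0, -0.006, 0.022, 0.004]
ft_force: [0.1, 0.5, 0.7]
grip_width: 1.001
```

Call:
{"op": "servo_tool", "data": {
  "deltas": [
    [[4,0,0],0,8.5],
    [[4,0,0],0,8.5],
    [[0,0,0],0,8.5],
    [[0,0,0],0,8.5]
  ]
}}

```text
clock: 10.17
position: [0.5317, 0.1846, 0.0591]
ee_rot: [1.0, -0.006, 0.023, 0.005]
ft_force: [-0.7, 0.6, -0.2]
grip_width: 0.997
```

Call:
{"op": "servo_tool", "data": {
  "deltas": [
    [[-0.7,0,0],0,8.5],
    [[-0.7,0,0],0,8.5],
    [[-0.7,0,0],0,8.5],
    [[-0.7,0,0],0,8.5],
    [[-0.7,0,0],0,8.5],
    [[-0.7,0,0],0,8.5],
    [[-0.7,0,0],0,8.5],
    [[-0.7,0,0],0,8.5],
    [[-0.7,0,0],0,8.5],
    [[-0.7,0,0],0,8.5],
    [[-0.7,0,0],0,8.5],
    [[-0.7,0,0],0,8.5]
  ]
}}

```text
clock: 11.17
position: [0.4379, 0.1854, 0.0584]
ee_rot: [1.0, -0.005, 0.025, 0.006]
ft_force: [-0.0, -0.8, -0.3]
grip_width: 0.995
```

Call:
{"op": "servo_tool", "data": {
  "deltas": [
    [[0,0,-4],0,8.5],
    [[0,0,-4],0,8.5],
    [[0,0,-4],0,8.5],
    [[0,0,-4],0,8.5],
    [[0,0,0],0,8.5]
  ]
}}

```text
clock: 11.58
position: [0.4235, 0.1879, 0.2214]
ee_rot: [1.0, -0.003, 0.021, 0.006]
ft_force: [-0.1, 0.1, 0.5]
grip_width: 0.995
```

Call:
{"op": "servo_tool", "data": {
  "deltas": [
    [[0,0,0],0,8.5],
    [[0,0,0],0,8.5],
    [[0,0,0],0,8.5],
    [[0,0,0],0,8.5],
    [[0,0,0],0,8.5],
    [[0,0,0],0,8.5],
    [[0,0,0],0,8.5],
    [[0,0,0],0,8.5]
  ]
}}

```text
clock: 12.25
position: [0.4216, 0.1875, 0.2188]
ee_rot: [1.0, -0.003, 0.019, 0.007]
ft_force: [0.4, 0.5, -0.3]
grip_width: 0.996
```

Call:
{"op": "servo_tool", "data": {
  "deltas": [
    [[0,0,1.5],0,8.5],
    [[0,0,1.5],0,8.5],
    [[0,0,1.5],0,8.5],
    [[0,0,1.5],0,8.5],
    [[0,0,1.5],0,8.5],
    [[0,0,1.5],0,8.5],
    [[0,0,1.5],0,8.5],
    [[0,0,0],0,8.5]
  ]
}}

```text
clock: 12.92
position: [0.426, 0.1862, 0.1088]
ee_rot: [1.0, -0.004, 0.019, 0.006]
ft_force: [-1.4, -0.6, -0.8]
grip_width: 0.991
```

Call:
{"op": "servo_tool", "data": {
  "deltas": [
    [[0,0,-4],0,8.5],
    [[0,0,-4],0,8.5],
    [[0,0,-4],0,8.5],
    [[0,0,-4],0,8.5],
    [[0,0,0],0,8.5],
    [[0,0,0],0,8.5]
  ]
}}

```text
clock: 13.42
position: [0.417, 0.1892, 0.2767]
ee_rot: [1.0, -0.001, 0.015, 0.005]
ft_force: [0.1, -0.3, -1.3]
grip_width: 0.997
```

Call:
{"op": "servo_tool", "data": {
  "deltas": [
    [[0.1,0,1.5],0,8.5],
    [[0.1,0,1.5],0,8.5],
    [[0.1,0,1.5],0,8.5],
    [[0.1,0,1.5],0,8.5],
    [[0.1,0,1.5],0,8.5],
    [[0.1,0,1.5],0,8.5],
    [[0.1,0,1.5],0,8.5],
    [[0,0,1.5],0,8.5],
    [[0,0,1.5],0,8.5],
    [[0,0,1.5],0,8.5],
    [[0,0,1.5],0,8.5],
    [[0,0,1.5],0,8.5]
  ]
}}

```text
clock: 14.42
position: [0.4297, 0.1899, 0.0923]
ee_rot: [1.0, 0.001, 0.017, 0.003]
ft_force: [-0.1, -0.1, 0.3]
grip_width: 0.993
```

Call:
{"op": "servo_tool", "data": {
  "deltas": [
    [[0.3,0.1,1],0,8.5],
    [[0.3,0.1,1],0,8.5],
    [[0.3,0,1],0,8.5],
    [[0.1,0,1],0,8.5],
    [[0,0,1],0,8.5],
    [[0,0,0.8],0,8.5],
    [[0,0,0.4],0,8.5],
    [[0,0,0],0,8.5]
  ]
}}

```text
clock: 15.08
position: [0.4374, 0.1869, 0.0218]
ee_rot: [1.0, 0.002, 0.012, 0.004]
ft_force: [0.1, -0.4, 0.1]
grip_width: 0.994
```

Call:
{"op": "servo_tool", "data": {
  "deltas": [
    [[0.4,0,0],0,8.5],
    [[0,0,0.5],0,8.5],
    [[0,0,0.5],0,8.5],
    [[0,0,0.5],0,8.5],
    [[0,0,0.5],0,8.5],
    [[0,0,0.4],0,8.5],
    [[0,0,0],0,8.5]
  ]
}}

```text
clock: 15.67
position: [0.4434, 0.187, -0.0033]
ee_rot: [1.0, 0.002, 0.013, 0.003]
ft_force: [-0.6, 0.2, 0.5]
grip_width: 0.999
```

Call:
{"op": "servo_tool", "data": {
  "deltas": [
    [[0,0,0],0,6],
    [[0,0,0],0,6],
    [[0,0,0],0,6],
    [[0,0,0],0,6],
    [[0,0,0],0,6],
    [[0,0,0],0,6]
  ]
}}

```text
clock: 16.17
position: [0.4432, 0.1871, -0.003]
ee_rot: [1.0, 0.002, 0.013, 0.004]
ft_force: [0.2, 0.3, -2.0]
grip_width: 0.778
```

Call:
{"op": "servo_tool", "data": {
  "deltas": [
    [[0,0,-1],0,5],
    [[0,0,-3],0,5],
    [[0,0,-3.5],0,5],
    [[0,0,-2],0,5],
    [[1.4,2,0],0,5],
    [[1.7,2.5,0],0,5],
    [[1.7,2.5,0],0,5],
    [[1.7,2.5,0],0,5],
    [[1.2,2,0],0,5],
    [[0.5,1,0],0,5],
    [[0,0,0],0,5],
    [[0,0,0],0,5]
  ]
}}

```text
clock: 17.17
position: [0.5254, 0.0616, 0.1075]
ee_rot: [1.0, 0.006, 0.014, 0.003]
ft_force: [-0.4, 0.2, -2.0]
grip_width: 0.778
```

Call:
{"op": "servo_tool", "data": {
  "deltas": [
    [[0.3,0.7,0.5],0,5],
    [[0.3,0.6,1],0,5],
    [[0.1,0.3,1],0,5],
    [[0,0.1,1],0,5],
    [[0,0,1],0,5],
    [[0,0,0.8],0,5],
    [[0,0,0.4],0,5],
    [[0,0,0],0,5],
    [[0,0,0],0,5]
  ]
}}

```text
clock: 17.92
position: [0.5309, 0.0491, 0.043]
ee_rot: [1.0, 0.011, 0.012, 0.002]
ft_force: [0.5, 0.6, -0.7]
grip_width: 0.773
```

Call:
{"op": "servo_tool", "data": {
  "deltas": [
    [[0.3,0.4,0],0,5],
    [[0,0,0.3],0,5],
    [[0,0,0.3],0,5],
    [[0,0,0.2],0,5],
    [[0,0,0.2],0,5],
    [[0,0,0],0,5],
    [[0,0,0],0,5]
  ]
}}

```text
clock: 18.5
position: [0.5358, 0.0449, 0.0336]
ee_rot: [1.0, 0.011, 0.014, 0.002]
ft_force: [0.3, -0.2, -1.3]
grip_width: 0.776
```

Call:
{"op": "servo_tool", "data": {
  "deltas": [
    [[-0.1,0,0.2],0,5],
    [[0,0,0.2],0,5],
    [[0,0,0.1],0,5],
    [[0,0,0],0,5],
    [[0,0,0],0,5]
  ]
}}

```text
clock: 18.92
position: [0.5352, 0.045, 0.029]
ee_rot: [1.0, 0.011, 0.014, 0.002]
ft_force: [-0.9, 0.1, -0.3]
grip_width: 0.778
```

Call:
{"op": "servo_tool", "data": {
  "deltas": [
    [[0,0,0],0,8.5],
    [[0,0,0],0,8.5],
    [[0,0,0],0,8.5],
    [[0,0,-2],0,8.5],
    [[0,0,-4],0,8.5],
    [[0,0,-4],0,8.5],
    [[0,-1,-4],0,8.5],
    [[0.7,-2,-2],0,8.5],
    [[1.2,-2.8,0],0,8.5],
    [[1.2,-2.8,0],0,8.5],
    [[0.5,-1.5,0],0,8.5],
    [[0,0,0],0,8.5]
  ]
}}

```text
clock: 19.92
position: [0.5658, 0.1497, 0.1982]
ee_rot: [1.0, 0.008, 0.015, 0.002]
ft_force: [-0.6, 0.7, 0.4]
grip_width: 0.993
```

Call:
{"op": "servo_tool", "data": {
  "deltas": [
    [[0,0,1.5],0,8.5],
    [[0,0,1.5],0,8.5],
    [[0,0,1.5],0,8.5],
    [[0,0,1.5],0,8.5],
    [[0,0,1.5],0,8.5],
    [[0,0,0.5],0,8.5],
    [[0,0,0],0,8.5]
  ]
}}

```text
clock: 20.5
position: [0.5683, 0.1477, 0.1152]
ee_rot: [1.0, 0.009, 0.016, 0.002]
ft_force: [-0.1, 0.4, -0.7]
grip_width: 0.995
```

```bash
python3 - <<'E'
from h import *
o=telemetry.get_obs(); c=cal('wrist'); im,D=eyes.camera('wrist')
print(o['position'],discs(im,D,c))
c=cal('top'); im,D=eyes.camera('top'); cv2.imwrite('pics/top3.png',im)
print('z14',discs(im,D,c)); print('z46',discs(im,D,c,.046))
hsv=cv2.cvtColor(im,cv2.COLOR_BGR2HSV); m=((hsv[...,1]>110)&(hsv[...,0]<20)&(hsv[...,2]>90)).astype(np.uint8); m[:,:245]=0;m[:,305:]=0;m[:220]=0;m[290:]=0
q=np.argwhere(m)[:,::-1].astype(np.float32); W=np.array([ray(c,*p,.032)[:2] for p in q],np.float32)*1000
print('plate',len(q),cv2.minEnclosingCircle(W))
E
```

```text
[0.56832341 0.14766911 0.11521137] [[590.8, 193.5, 38.8, 60.2, [350, 167]]]
z14 [[414.8, -183.1, 52.6, 53.1, [369, 302]], [541.2, 46.8, 65.0, 70.2, [274, 249]], [752.6, -179.4, 46.6, 51.9, [367, 169]], [984.6, -436.7, 25.3, 59.6, [466, 84]]]
z46 [[412.2, -180.1, 51.2, 51.7, [369, 302]], [535.2, 43.7, 63.2, 68.3, [274, 249]], [741.0, -176.5, 45.3, 50.5, [367, 169]]]
plate 261 ((532.9815673828125, 44.966835021972656), 45.14486312866211)
```

Call:
{"op": "servo_tool", "data": {
  "deltas": [
    [[0.4,-1,0],0,8.5],
    [[0.4,-1.3,0.3],0,8.5],
    [[0.3,-1,1],0,8.5],
    [[0.1,-0.4,1.2],0,8.5],
    [[0,0,1.2],0,8.5],
    [[0,0,1.2],0,8.5],
    [[0,0,1.2],0,8.5],
    [[0,0,1.2],0,8.5],
    [[0,0,0.8],0,8.5],
    [[0,0,0.4],0,8.5],
    [[0,0,0],0,8.5]
  ]
}}

```text
clock: 21.52
position: [0.5876, 0.1871, 0.0294]
ee_rot: [1.0, 0.007, 0.02, 0.001]
ft_force: [0.0, -0.3, 0.1]
grip_width: 0.994
```

Call:
{"op": "servo_tool", "data": {
  "deltas": [
    [[-0.3,0.1,0.5],0,8.5],
    [[-0.1,0,0.6],0,8],
    [[0,0,0.6],0,8],
    [[0,0,0.6],0,8],
    [[0,0,0.5],0,8],
    [[0,0,0.3],0,8],
    [[0,0,0],0,8]
  ]
}}

```text
clock: 22.1
position: [0.5855, 0.1853, -0.0038]
ee_rot: [1.0, 0.006, 0.021, 0.001]
ft_force: [-0.2, -0.2, -0.3]
grip_width: 0.936
```

Call:
{"op": "servo_tool", "data": {
  "deltas": [
    [[0,0,-0.3],0,8],
    [[0,0,0],0,5],
    [[0,0,0],0,5],
    [[0,0,0],0,5],
    [[0,0,0],0,5],
    [[0,0,0],0,5],
    [[0,0,0],0,5],
    [[0,0,0],0,5]
  ]
}}

```text
clock: 22.77
position: [0.5858, 0.1857, 0.0006]
ee_rot: [1.0, 0.006, 0.021, 0.001]
ft_force: [0.2, 0.3, -0.9]
grip_width: 0.696
```

Call:
{"op": "servo_tool", "data": {
  "deltas": [
    [[0,0,-1],0,5],
    [[0,0,-3],0,5],
    [[0,0,-4],0,5],
    [[0,0,-4],0,5],
    [[0,0,-2],0,5],
    [[-0.7,2,0],0,5],
    [[-1.1,3,0],0,5],
    [[-1.1,3,0],0,5],
    [[-1.1,3,0],0,5],
    [[-0.6,2,0],0,5],
    [[0,0.8,0],0,5],
    [[0,0,0],0,5]
  ]
}}

```text
clock: 23.77
position: [0.5321, 0.0458, 0.1525]
ee_rot: [1.0, 0.01, 0.023, 0.001]
ft_force: [-1.0, 0.9, -1.7]
grip_width: 0.695
```

Call:
{"op": "servo_tool", "data": {
  "deltas": [
    [[0,0,1],0,5],
    [[-0.1,0,1.2],0,5],
    [[-0.1,0,1.2],0,5],
    [[0,0,1.2],0,5],
    [[0,0,1.2],0,5],
    [[0,0,1.2],0,5],
    [[0,0,0.8],0,5],
    [[0,0,0.4],0,5],
    [[0,0,0],0,5],
    [[0,0,0],0,5]
  ]
}}

```text
clock: 24.6
position: [0.533, 0.0542, 0.0595]
ee_rot: [1.0, 0.015, 0.021, -0.001]
ft_force: [-0.6, 0.4, -0.8]
grip_width: 0.689
```

Call:
{"op": "servo_tool", "data": {
  "deltas": [
    [[0.1,0.5,0],0.03,5],
    [[0,0.4,0.2],0,5],
    [[0,0,0.3],0,5],
    [[0,0,0.3],0,5],
    [[0,0,0.2],0,5],
    [[0,0,0],0,5],
    [[0,0,0],0,5]
  ]
}}

```text
clock: 25.18
position: [0.5366, 0.0434, 0.0507]
ee_rot: [1.0, -0.003, 0.023, -0.001]
ft_force: [-0.0, -0.8, -1.3]
grip_width: 0.687
```

Call:
{"op": "servo_tool", "data": {
  "deltas": [
    [[-0.3,-0.1,0.2],0,5],
    [[0,0,0.2],0,5],
    [[0,0,0.1],0,5],
    [[0,0,0],0,5]
  ]
}}

```text
clock: 25.52
position: [0.5339, 0.0447, 0.0459]
ee_rot: [1.0, -0.002, 0.023, -0.001]
ft_force: [-2.3, -0.0, 5.0]
grip_width: 0.692
```

Call:
{"op": "servo_tool", "data": {
  "deltas": [
    [[0,0,0],0,8.5],
    [[0,0,0],0,8.5],
    [[0,0,0],0,8.5],
    [[0,0,-2],0,8.5],
    [[0,0,-4],0,8.5],
    [[0,0,-4],0,8.5],
    [[0,0,-4],0,8.5],
    [[-1,2,-2],0,8.5],
    [[-1.8,3.5,0],0,8.5],
    [[-1.8,3.5,0],0,8.5],
    [[-1.8,3.5,0],0,8.5],
    [[-1.8,3.5,0],0,8.5]
  ]
}}

```text
clock: 26.52
position: [0.4446, -0.1102, 0.2096]
ee_rot: [1.0, 0.007, 0.025, -0.004]
ft_force: [-0.2, -0.8, -0.0]
grip_width: 0.992
```

Call:
{"op": "servo_tool", "data": {
  "deltas": [
    [[-1.2,1.5,0],0,8.5],
    [[-0.8,0.5,0],0,8.5],
    [[0,0,0],0,8.5],
    [[0,0,0],0,8.5]
  ]
}}

```text
clock: 26.85
position: [0.4199, -0.1401, 0.2087]
ee_rot: [1.0, 0.001, 0.026, -0.002]
ft_force: [0.1, 0.3, 0.7]
grip_width: 0.998
```

```bash
python3 - <<'E'
from h import *
o=telemetry.get_obs(); c=cal('wrist'); im,D=eyes.camera('wrist'); cv2.imwrite('pics/w4.png',im)
print(o['position'],o['ee_rot'].round(3),discs(im,D,c))
c=cal('top'); im,D=eyes.camera('top'); cv2.imwrite('pics/top4.png',im)
Q=cloud(c,D).reshape(-1,3); k=np.hypot(Q[:,0]-.533,Q[:,1]-.043)<.075; Q=Q[k]
for lo,hi in [(.057,.063),(.043,.049),(.03,.034)]:
    q=Q[(Q[:,2]>lo)&(Q[:,2]<hi)]; print(lo,len(q),cv2.minEnclosingCircle((q[:,:2]*1000).astype(np.float32)),q.mean(0))
cv2.imwrite('pics/c4.png',np.hstack([cv2.resize(im[210:295,230:320],(425,400),interpolation=cv2.INTER_CUBIC),cv2.resize(cv2.imread('pics/w4.png'),(370,400))]))
E
```

```text
[ 0.41988621 -0.14006336  0.20872618] [ 1.     0.001  0.026 -0.002] [[456.4, -323.1, 31.7, 32.1, [347, 391]], [416.0, -182.8, 52.7, 53.6, [304, 257]]]
0.057 424 ((533.7250366210938, 44.04023742675781), 30.340660095214844) [0.53316943 0.04368309 0.06017642]
0.043 77 ((535.1910400390625, 43.938846588134766), 33.97694778442383) [0.53098116 0.04023239 0.04603358]
0.03 238 ((533.9409790039062, 44.16655731201172), 44.01762390136719) [0.52939603 0.04282996 0.03195763]
```

View pics/c4.png

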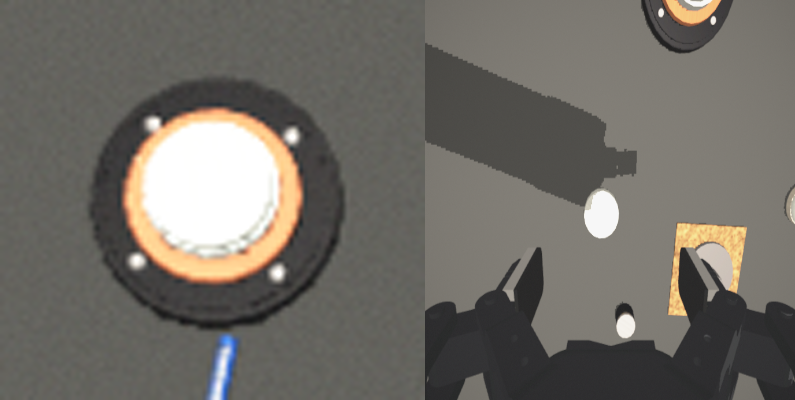

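Spacers a and b lie within 1.5 mm of the plate's centre by depth fit. Spacer c is next.

Call:
{"op": "servo_tool", "data": {
  "deltas": [
    [[-0.2,1,1],0,8.5],
    [[-0.2,1.3,1.5],0,8.5],
    [[-0.2,1,1.5],0,8.5],
    [[-0.1,0.5,1.5],0,8.5],
    [[-0.1,0.2,1.5],0,8.5],
    [[-0.1,0,1.5],0,8.5],
    [[-0.1,0,1.5],0,8.5],
    [[-0.1,0,1.5],0,8.5],
    [[-0.1,0,1.5],0,8.5],
    [[-0.1,0,1.5],0,8.5],
    [[-0.1,0,1],0,8.5],
    [[0,0,0.5],0,8.5]
  ]
}}

```text
clock: 27.95
position: [0.4209, -0.1741, 0.0332]
ee_rot: [1.0, 0.013, 0.027, -0.005]
ft_force: [-0.9, -0.1, -0.7]
grip_width: 0.992
```

Call:
{"op": "servo_tool", "data": {
  "deltas": [
    [[-0.4,0.5,0],0,8],
    [[-0.2,0.4,0.5],0,8],
    [[-0.1,0,0.6],0,7.5],
    [[0,0,0.6],0,7.5],
    [[0,0,0.6],0,7.5],
    [[0,0,0.4],0,7.5],
    [[0,0,0],0,7.5],
    [[0,0,0],0,7.5]
  ]
}}

```text
clock: 28.62
position: [0.416, -0.1832, 0.0021]
ee_rot: [1.0, 0.014, 0.027, -0.006]
ft_force: [-0.1, -0.2, -0.3]
grip_width: 0.881
```

Call:
{"op": "servo_tool", "data": {
  "deltas": [
    [[0,0,0],0,4.5],
    [[0,0,0],0,4.5],
    [[0,0,0],0,4.5],
    [[0,0,0],0,4.5],
    [[0,0,0],0,4.5],
    [[0,0,0],0,4.5],
    [[0,0,0],0,4.5],
    [[0,0,0],0,4.5]
  ]
}}

```text
clock: 29.28
position: [0.4168, -0.1834, 0.0035]
ee_rot: [0.999, 0.014, 0.028, -0.005]
ft_force: [0.3, 0.4, -0.2]
grip_width: 0.611
```

Call:
{"op": "servo_tool", "data": {
  "deltas": [
    [[0,0,-1],0,4.5],
    [[0,0,-3],0,4.5],
    [[0,0,-4],0,4.5],
    [[0,0,-4],0,4.5],
    [[0,0,-4],0,4.5],
    [[1,-2,-1],0,4.5],
    [[1.7,-3,0],0,4.5],
    [[1.7,-3.5,0],0,4.5],
    [[1.7,-3.5,0],0,4.5],
    [[1.7,-3.5,0],0,4.5],
    [[1.7,-3,0],0,4.5],
    [[0.8,-1.5,0],0,4.5]
  ]
}}

```text
clock: 30.28
position: [0.505, 0.0243, 0.1995]
ee_rot: [0.999, 0.01, 0.031, -0.005]
ft_force: [-0.2, -0.4, -0.2]
grip_width: 0.607
```

Call:
{"op": "servo_tool", "data": {
  "deltas": [
    [[0.3,0,0],0,4.5],
    [[0,0,0],0,4.5],
    [[0,0,0],0,4.5]
  ]
}}

```text
clock: 30.53
position: [0.5085, 0.03, 0.2015]
ee_rot: [0.999, 0.015, 0.032, -0.006]
ft_force: [-0.3, -1.6, -0.6]
grip_width: 0.605
```

Call:
{"op": "servo_tool", "data": {
  "deltas": [
    [[0,0,-4],0,4.5],
    [[0,0,-4],0,4.5],
    [[0,0,-4],0,4.5],
    [[0,0,0],0,4.5]
  ]
}}

```text
clock: 30.87
position: [0.4967, 0.0233, 0.3238]
ee_rot: [1.0, 0.012, 0.028, -0.006]
ft_force: [0.7, -0.1, -1.3]
grip_width: 0.607
```

Call:
{"op": "servo_tool", "data": {
  "deltas": [
    [[0.2,-0.2,1],0,4.5],
    [[0.2,-0.2,1],0,4.5],
    [[0.2,-0.2,1],0,4.5],
    [[0.2,-0.2,1],0,4.5],
    [[0.2,-0.2,1],0,4.5],
    [[0.2,0,1],0,4.5],
    [[0.2,0,1],0,4.5],
    [[0.2,0,1],0,4.5],
    [[0.2,0,1],0,4.5],
    [[0.2,0,1],0,4.5],
    [[0.2,0,1],0,4.5],
    [[0,0,1],0,4.5]
  ]
}}

```text
clock: 31.87
position: [0.5249, 0.0319, 0.1895]
ee_rot: [1.0, 0.01, 0.025, -0.005]
ft_force: [-0.6, -0.4, -0.9]
grip_width: 0.611
```

Slow descent also brings the tilt down, so I'll repeat the cycle once.

Call:
{"op": "servo_tool", "data": {
  "deltas": [
    [[0,0,-4],0,4.5],
    [[0,0,-4],0,4.5],
    [[0,0,-4],0,4.5],
    [[0,0,0],0,4.5]
  ]
}}

```text
clock: 32.2
position: [0.5166, 0.0301, 0.306]
ee_rot: [1.0, 0.01, 0.02, -0.006]
ft_force: [0.6, -0.1, -0.7]
grip_width: 0.609
```

Call:
{"op": "servo_tool", "data": {
  "deltas": [
    [[0.1,-0.1,1],0,4.5],
    [[0.1,-0.1,1],0,4.5],
    [[0.1,-0.1,1],0,4.5],
    [[0.1,-0.1,1],0,4.5],
    [[0.1,-0.1,1],0,4.5],
    [[0.1,-0.1,1],0,4.5],
    [[0.1,-0.1,1],0,4.5],
    [[0.1,-0.1,1],0,4.5],
    [[0.1,-0.1,1],0,4.5],
    [[0.1,-0.1,1],0,4.5],
    [[0.1,0,1],0,4.5],
    [[0.1,0,1],0,4.5]
  ]
}}

```text
clock: 33.2
position: [0.5335, 0.0433, 0.1696]
ee_rot: [1.0, 0.01, 0.018, -0.006]
ft_force: [0.3, -0.3, -0.9]
grip_width: 0.602
```

Call:
{"op": "servo_tool", "data": {
  "deltas": [
    [[0,0,1],0,4.5],
    [[0,0,1],0,4.5],
    [[0,0,1],0,4.5],
    [[0,0,1],0,4.5],
    [[0,0,0],0,4.5],
    [[0,0,0],0,4.5]
  ]
}}

```text
clock: 33.7
position: [0.5343, 0.0436, 0.1226]
ee_rot: [1.0, 0.01, 0.017, -0.007]
ft_force: [-0.7, -0.1, -0.5]
grip_width: 0.607
```

Call:
{"op": "servo_tool", "data": {
  "deltas": [
    [[-0.1,0,0.8],0,4.5],
    [[0,0,0.8],0,4.5],
    [[0,0,0.8],0,4.5],
    [[0,0,0.8],0,4.5],
    [[0,0,0.8],0,4.5],
    [[0,0,0.5],0,4.5],
    [[0,0,0.3],0,4.5],
    [[0,0,0],0,4.5],
    [[0,0,0],0,4.5]
  ]
}}

```text
clock: 34.45
position: [0.5355, 0.0443, 0.0701]
ee_rot: [1.0, 0.01, 0.017, -0.007]
ft_force: [-0.3, 0.4, -0.5]
grip_width: 0.608
```

Call:
{"op": "servo_tool", "data": {
  "deltas": [
    [[-0.15,0,0.2],0,4.5],
    [[0,0,0.2],0,4.5],
    [[0,0,0.1],0,4.5],
    [[0,0,0.1],0,4.5],
    [[0,0,0],0,4.5]
  ]
}}

```text
clock: 34.87
position: [0.5349, 0.0444, 0.0645]
ee_rot: [1.0, 0.01, 0.018, -0.007]
ft_force: [0.5, 0.3, -1.5]
grip_width: 0.608
```

Call:
{"op": "servo_tool", "data": {
  "deltas": [
    [[-0.1,0,0.1],0,4.5],
    [[0,0,0.1],0,4.5],
    [[0,0,0],0,4.5]
  ]
}}

```text
clock: 35.12
position: [0.5343, 0.0444, 0.0631]
ee_rot: [1.0, 0.01, 0.019, -0.006]
ft_force: [-2.7, -0.9, 4.3]
grip_width: 0.611
```

Call:
{"op": "servo_tool", "data": {
  "deltas": [
    [[0,0,0],0,7.5],
    [[0,0,0],0,7.5],
    [[0,0,0],0,7.5],
    [[0,0,-2],0,7.5],
    [[0,0,-4],0,7.5],
    [[0,0,-4],0,7.5],
    [[0,0,-4],0,7.5],
    [[-0.7,2.5,-1],0,7.5],
    [[-0.8,3.5,0],0,7.5],
    [[-0.9,3.8,0],0,7.5],
    [[-0.9,3.8,0],0,7.5],
    [[-0.9,3.8,0],0,7.5]
  ]
}}

```text
clock: 36.12
position: [0.4913, -0.1275, 0.2173]
ee_rot: [1.0, 0.02, 0.02, -0.008]
ft_force: [0.3, -0.4, 0.3]
grip_width: 0.879
```

Call:
{"op": "servo_tool", "data": {
  "deltas": [
    [[-0.9,3.8,0],0,7.5],
    [[-0.9,3.8,0],0,7.5],
    [[-0.9,3.8,0],0,7.5],
    [[-0.5,2,0],0,7.5],
    [[-0.3,0.5,0],0,7.5],
    [[0,0,0],0,7.5],
    [[0,0,0],0,7.5],
    [[0,0,0],0,7.5]
  ]
}}

```text
clock: 36.78
position: [0.4559, -0.2825, 0.2136]
ee_rot: [1.0, 0.014, 0.021, -0.006]
ft_force: [-0.4, 0.5, -0.3]
grip_width: 0.876
```

```bash
python3 - <<'E'
from h import *
o=telemetry.get_obs(); c=cal('wrist'); im,D=eyes.camera('wrist'); cv2.imwrite('pics/w5.png',im)
print(o['position'],o['ee_rot'].round(3),discs(im,D,c,.024))
c=cal('top'); im,D=eyes.camera('top'); cv2.imwrite('pics/top5.png',im)
A=cloud(c,D).reshape(-1,3)
for n,x,y,lo,hi,r in [('c',.534,.044,.071,.077,.05),('b',.534,.044,.057,.063,.05),('a',.534,.044,.043,.049,.05),('det',.454,-.317,.021,.027,.03),('knob',.597,-.262,.028,.037,.06)]:
    q=A[(np.hypot(A[:,0]-x,A[:,1]-y)<r)&(A[:,2]>lo)&(A[:,2]<hi)]; print(n,len(q),cv2.minEnclosingCircle((q[:,:2]*1000).astype(np.float32)) if len(q) else '')
E
```

```text
[ 0.45589695 -0.28253231  0.21364864] [ 1.     0.014  0.021 -0.006] [[455.2, -315.5, 30.6, 31.1, [309, 250]]]
c 345 ((533.7886962890625, 43.65796661376953), 27.05172348022461)
b 75 ((533.4981079101562, 43.999664306640625), 30.538311004638672)
a 74 ((535.1983642578125, 43.97285079956055), 34.245887756347656)
det 90 ((455.0062255859375, -315.32891845703125), 15.366939544677734)
knob 75 ((597.1083374023438, -263.2640075683594), 11.975483894348145)
```

Call:
{"op": "servo_tool", "data": {
  "deltas": [
    [[-0.1,0.9,1],0,6],
    [[-0.1,1,1.2],0,6],
    [[-0.1,0.8,1.2],0,6],
    [[-0.1,0.4,1.2],0,6],
    [[-0.1,0.2,1.2],0,6],
    [[-0.1,0,1.2],0,6],
    [[-0.1,0,1.2],0,6],
    [[-0.1,0,1.2],0,6],
    [[-0.1,0,1.2],0,6],
    [[0,0,1.2],0,6],
    [[0,0,1.2],0,6],
    [[0,0,1.2],0,6]
  ]
}}

```text
clock: 37.88
position: [0.4528, -0.3151, 0.0528]
ee_rot: [1.0, 0.017, 0.019, -0.008]
ft_force: [-0.1, 0.3, 0.1]
grip_width: 0.704
```

Call:
{"op": "servo_tool", "data": {
  "deltas": [
    [[0,0,0.8],0,6],
    [[0,0,0.8],0,6],
    [[0,0,0.5],0,6],
    [[0,0,0],0,6],
    [[0,0,0],0,6]
  ]
}}

```text
clock: 38.3
position: [0.4525, -0.3134, 0.0257]
ee_rot: [1.0, 0.017, 0.017, -0.01]
ft_force: [-0.1, 0.9, 0.4]
grip_width: 0.703
```

Call:
{"op": "servo_tool", "data": {
  "deltas": [
    [[0.2,0.2,0.4],0,6],
    [[0,0,0.5],0,6],
    [[0,0,0.5],0,6],
    [[0,0,0.4],0,6],
    [[0,0,0.2],0,6],
    [[0,0,0],0,6]
  ]
}}

```text
clock: 38.8
position: [0.4569, -0.3162, 0.0057]
ee_rot: [1.0, 0.017, 0.019, -0.008]
ft_force: [0.2, 0.0, -0.1]
grip_width: 0.703
```

Call:
{"op": "servo_tool", "data": {
  "deltas": [
    [[-0.1,0,0],0,2.5],
    [[0,0,0],0,2.5],
    [[0,0,0],0,2.5],
    [[0,0,0],0,2.5],
    [[0,0,0],0,2.5],
    [[0,0,0],0,2.5],
    [[0,0,0],0,2.5],
    [[0,0,0],0,2.5]
  ]
}}

```text
clock: 39.47
position: [0.4559, -0.3164, 0.0062]
ee_rot: [1.0, 0.017, 0.019, -0.008]
ft_force: [0.2, 0.4, -0.8]
grip_width: 0.355
```

Call:
{"op": "servo_tool", "data": {
  "deltas": [
    [[0,0,-1],0,2.5],
    [[0,0,-3],0,2.5],
    [[0,0,-4],0,2.5],
    [[0,0,-4],0,2.5],
    [[0,0,-4],0,2.5],
    [[0.5,-2,-2],0,2.5],
    [[0.8,-3,0],0,2.5],
    [[0.9,-3.8,0],0,2.5],
    [[0.9,-3.8,0],0,2.5],
    [[0.9,-3.8,0],0,2.5],
    [[0.9,-3.8,0],0,2.5],
    [[0.9,-3.8,0],0,2.5]
  ]
}}

```text
clock: 40.47
position: [0.4979, -0.0765, 0.2093]
ee_rot: [1.0, 0.01, 0.021, -0.006]
ft_force: [1.4, 0.0, -0.7]
grip_width: 0.358
```

Call:
{"op": "servo_tool", "data": {
  "deltas": [
    [[0.9,-3.8,0],0,2.5],
    [[0.9,-3,0],0,2.5],
    [[0.6,-1.8,0],0,2.5],
    [[0.2,-0.5,0],0,2.5],
    [[0,0,0],0,2.5],
    [[0,0,0],0,2.5],
    [[0,0,0],0,2.5]
  ]
}}

```text
clock: 41.05
position: [0.5216, 0.0299, 0.2171]
ee_rot: [1.0, 0.017, 0.023, -0.005]
ft_force: [-0.1, -0.7, -1.0]
grip_width: 0.359
```

Call:
{"op": "servo_tool", "data": {
  "deltas": [
    [[0,0,-4],0,2.5],
    [[0,0,-4],0,2.5],
    [[0,0,-3],0,2.5],
    [[0,0,0],0.03,2.5]
  ]
}}

```text
clock: 41.38
position: [0.5137, 0.0214, 0.3291]
ee_rot: [1.0, -0.002, 0.02, -0.005]
ft_force: [-1.0, 0.6, -0.5]
grip_width: 0.36
```

Call:
{"op": "servo_tool", "data": {
  "deltas": [
    [[0.1,-0.1,1],0,2.5],
    [[0.1,-0.1,1],0,2.5],
    [[0.1,-0.1,1],0,2.5],
    [[0.1,-0.1,1],0,2.5],
    [[0.1,-0.1,1],0,2.5],
    [[0.1,-0.1,1],0,2.5],
    [[0.1,-0.1,1],0,2.5],
    [[0.1,-0.1,1],0,2.5],
    [[0.1,-0.1,1],0,2.5],
    [[0.1,-0.1,1],0,2.5],
    [[0.1,0,1],0,2.5],
    [[0.1,0,1],0,2.5]
  ]
}}

```text
clock: 42.38
position: [0.5297, 0.0282, 0.194]
ee_rot: [1.0, -0.004, 0.017, -0.004]
ft_force: [0.9, -0.9, -0.0]
grip_width: 0.357
```

Call:
{"op": "servo_tool", "data": {
  "deltas": [
    [[0.1,-0.4,1],0,2.5],
    [[0,-0.4,1],0,2.5],
    [[0,-0.3,1],0,2.5],
    [[0,-0.2,1],0,2.5],
    [[0,-0.1,1],0,2.5],
    [[0,0,1],0,2.5],
    [[0,0,1],0,2.5],
    [[0,0,0.8],0,2.5],
    [[0,0,0.4],0,2.5],
    [[0,0,0],0,2.5],
    [[0,0,0],0,2.5]
  ]
}}

```text
clock: 43.3
position: [0.5331, 0.0448, 0.1006]
ee_rot: [1.0, -0.004, 0.016, -0.005]
ft_force: [0.0, -0.5, -1.5]
grip_width: 0.356
```

Call:
{"op": "servo_tool", "data": {
  "deltas": [
    [[0,0.1,0.4],0,2.5],
    [[0,0,0.5],0,2.5],
    [[0,0,0.4],0,2.5],
    [[0,0,0.2],0,2.5],
    [[0,0,0],0,2.5],
    [[0,0,0],0,2.5]
  ]
}}

```text
clock: 43.8
position: [0.5348, 0.0434, 0.0854]
ee_rot: [1.0, -0.004, 0.017, -0.005]
ft_force: [-0.5, -0.3, -1.4]
grip_width: 0.357
```

Call:
{"op": "servo_tool", "data": {
  "deltas": [
    [[-0.1,0,0.2],0,2.5],
    [[0,0,0.2],0,2.5],
    [[0,0,0.1],0,2.5],
    [[0,0,0],0,2.5]
  ]
}}

```text
clock: 44.13
position: [0.5341, 0.0435, 0.0803]
ee_rot: [1.0, -0.004, 0.017, -0.005]
ft_force: [0.1, -0.2, -1.2]
grip_width: 0.356
```

Call:
{"op": "servo_tool", "data": {
  "deltas": [
    [[0,0,0.1],0,2.5],
    [[0,0,0],0,6],
    [[0,0,0],0,6],
    [[0,0,0],0,6],
    [[0,0,0],0,6],
    [[0,0,-2],0,6],
    [[0,0,-4],0,6],
    [[0,0,-4],0,6],
    [[0,0,-4],0,6],
    [[0,0,0],0,0],
    [[0,0,0],0,0],
    [[0,0,0],0,0]
  ]
}}

```text
clock: 45.13
position: [0.5284, 0.0429, 0.2253]
ee_rot: [1.0, -0.004, 0.017, -0.005]
ft_force: [0.2, -0.1, -0.4]
grip_width: 0.284
```

```bash
python3 - <<'E'
from h import *
o=telemetry.get_obs(); c=cal('wrist'); im,D=eyes.camera('wrist'); cv2.imwrite('pics/w6.png',im)
print(o['position'],o['ee_rot'].round(3))
ims,_=eyes.camera('side')
Q=cloud(c,D).reshape(-1,3); k=np.hypot(Q[:,0]-.534,Q[:,1]-.044)<.05; Q=Q[k]
for lo,hi in [(.095,.101),(.071,.077),(.057,.063),(.043,.049),(.029,.035)]:
    q=Q[(Q[:,2]>lo)&(Q[:,2]<hi)]; print(lo,len(q),cv2.minEnclosingCircle((q[:,:2]*1000).astype(np.float32)),q[:,2].mean())
cv2.imwrite('pics/c6.png',np.hstack([cv2.resize(im,(500,375)),cv2.resize(ims[190:270,270:350],(375,375),interpolation=cv2.INTER_CUBIC)])[:,:800])
E
```

```text
[0.52835239 0.04288616 0.2252741 ] [ 1.    -0.004  0.017 -0.005]
0.095 1526 ((534.534423828125, 44.20738983154297), 15.996447563171387) 0.09903048050433931
0.071 2067 ((534.7161865234375, 44.80091094970703), 27.0073184967041) 0.07506115846728827
0.057 635 ((533.9700927734375, 45.17226791381836), 30.368789672851562) 0.0609758821474365
0.043 620 ((535.6573486328125, 45.26820755004883), 33.842018127441406) 0.04695601277420709
0.029 2663 ((534.7594604492188, 45.13529968261719), 44.11154556274414) 0.033080231825476605
```

View pics/c6.png

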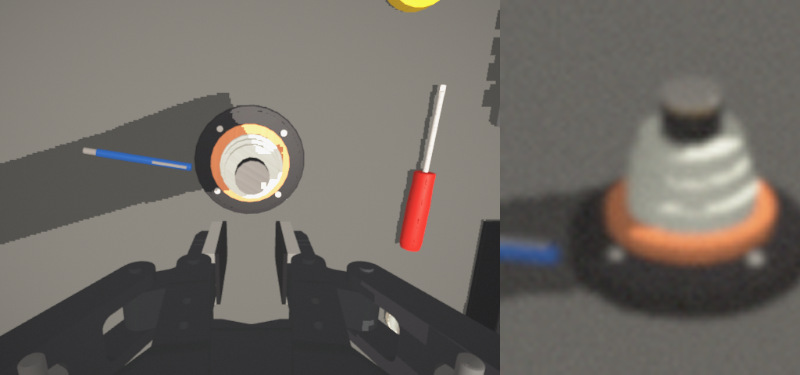

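Call:
{"op": "servo_tool", "data": {
  "deltas": [
    [[0.1,0,1],0,0],
    [[0,0,1.2],0,0],
    [[0,0,1.2],0,0],
    [[0,0,1.2],0,0],
    [[0,0,1.2],0,0],
    [[0,0,1.2],0,0],
    [[0,0,1.2],0,0],
    [[0,0,1],0,0],
    [[0,0,0.8],0,0],
    [[0,0,0.4],0,0],
    [[0,0,0],0,0],
    [[0,0,0],0,0]
  ]
}}

```text
clock: 46.23
position: [0.5275, 0.0442, 0.1014]
ee_rot: [1.0, -0.003, 0.01, -0.006]
ft_force: [-0.3, 0.1, -0.4]
grip_width: -0.002
```

Call:
{"op": "servo_tool", "data": {
  "deltas": [
    [[0.4,0,-0.1],0,0],
    [[0.2,0,0],0,0],
    [[0,0,0],0,0],
    [[0,0,0],0,0]
  ]
}}

```text
clock: 46.57
position: [0.5357, 0.0442, 0.1047]
ee_rot: [1.0, -0.003, 0.011, -0.006]
ft_force: [0.3, -1.2, 0.9]
grip_width: -0.002
```

Call:
{"op": "servo_tool", "data": {
  "deltas": [
    [[-0.15,0,0.2],0,0],
    [[0,0,0.3],0,0],
    [[0,0,0.3],0,0],
    [[0,0,0.2],0,0],
    [[0,0,0.2],0,0]
  ]
}}

```text
clock: 46.98
position: [0.5353, 0.0443, 0.0934]
ee_rot: [1.0, -0.003, 0.013, -0.006]
ft_force: [-2.2, -0.3, 7.4]
grip_width: -0.0
```

Call:
{"op": "servo_tool", "data": {
  "deltas": [
    [[0,0,0.15],0,0],
    [[0,0,0.1],0,0],
    [[0,0,0.1],0,0],
    [[0,0,0.1],0,0]
  ]
}}

```text
clock: 47.32
position: [0.5357, 0.0444, 0.0921]
ee_rot: [1.0, -0.003, 0.013, -0.004]
ft_force: [-8.4, -2.0, 17.8]
grip_width: -0.001
```

Call:
{"op": "servo_tool", "data": {
  "deltas": [
    [[-0.08,-0.02,0.05],0,0],
    [[-0.04,0,0.05],0,0],
    [[-0.02,0,0.05],0,0],
    [[-0.02,0,0.05],0,0]
  ]
}}

```text
clock: 47.65
position: [0.5353, 0.0443, 0.0923]
ee_rot: [1.0, -0.003, 0.014, -0.003]
ft_force: [-2.1, 0.1, 7.6]
grip_width: 0.002
```

Call:
{"op": "servo_tool", "data": {
  "deltas": [
    [[-0.05,0,0.12],0,0],
    [[-0.04,0,0.1],0,0],
    [[-0.04,0,0.1],0,0],
    [[-0.04,0,0.1],0,0],
    [[-0.04,0,0.1],0,0],
    [[-0.04,0,0.1],0,0]
  ]
}}

```text
clock: 48.15
position: [0.5354, 0.0444, 0.0921]
ee_rot: [1.0, -0.003, 0.017, -0.001]
ft_force: [-4.1, -0.7, 15.6]
grip_width: -0.002
```

Call:
{"op": "servo_tool", "data": {
  "deltas": [
    [[-0.04,0,0.11],0,0],
    [[-0.04,0,0.11],0,0],
    [[-0.04,0,0.11],0,0],
    [[-0.04,0,0.11],0,0],
    [[-0.05,0,0.11],0,0],
    [[-0.05,0,0.11],0,0],
    [[-0.05,0,0.11],0,0],
    [[-0.05,0,0.11],0,0]
  ]
}}

```text
clock: 48.82
position: [0.5355, 0.0444, 0.0922]
ee_rot: [1.0, -0.004, 0.02, 0.003]
ft_force: [-6.1, -2.5, 15.8]
grip_width: 0.001
```

```bash
python3 - <<'E'
from h import *
c=cal('wrist'); im,D=eyes.camera('wrist'); o=telemetry.get_obs(); print(o['ft_force'],o['position'])
Q=cloud(c,D).reshape(-1,3); k=np.hypot(Q[:,0]-.534,Q[:,1]-.044)<.065; Q=Q[k]
for r0,r1,lo,hi in [(.036,.042,.02,.04),(.049,.062,.015,.025)]:
    r=np.hypot(Q[:,0]-.534,Q[:,1]-.044); q=Q[(r>r0)&(r<r1)&(Q[:,2]>lo)&(Q[:,2]<hi)]; print(len(q),np.median(q[:,2]))
E
```

```text
[-5.49674794 -1.20780501 16.44655362] [0.5354065  0.04441966 0.09214496]
3149 0.02704693679455677
11098 0.020756751231986205
```

The plate reads 6 mm down, which is its stop. I'll hold a little longer, then lift off.

Call:
{"op": "servo_tool", "data": {
  "deltas": [
    [[-0.05,0,0.11],0,0],
    [[-0.06,0,0.11],0,0],
    [[-0.06,0,0.11],0,0],
    [[-0.06,0,0.11],0,0],
    [[-0.05,0,0.05],0,0],
    [[0,0,-0.1],0,0],
    [[0,0,-0.2],0,0],
    [[0,0,-0.5],0,0],
    [[0,0,-1],0,0],
    [[0,0,-3],0,0],
    [[0,0,-4],0,0],
    [[0,0,-4],0,0]
  ]
}}

```text
clock: 49.87
position: [0.5244, 0.0453, 0.2182]
ee_rot: [1.0, -0.003, 0.016, 0.004]
ft_force: [1.5, -0.5, 0.6]
grip_width: 0.001
```

```bash
python3 - <<'E'
from h import *
o=telemetry.get_obs(); c=cal('wrist'); im,D=eyes.camera('wrist')
print(o['position'],o['ft_force'])
ims,_=eyes.camera('side')
def chk(c,D,b=0):
    A=cloud(c,D).reshape(-1,3); 
    for n,x,y,lo,hi in [('det',.534,.044,.095,.101),('c',.534,.044,.071,.077),('b',.534,.044,.057,.063),('a',.534,.044,.043,.049),('plate',.534,.044,.029,.035),('knob',.597,-.263,.028,.037)]:
        q=A[(np.hypot(A[:,0]-x,A[:,1]-y)<.05)&(A[:,2]>lo)&(A[:,2]<hi)]
        if len(q)>20: print(n,len(q),cv2.minEnclosingCircle((q[:,:2]*1000).astype(np.float32)),q[:,2].mean(),q[:,2].std())
chk(c,D); c=cal('top'); im2,D=eyes.camera('top'); print('top'); chk(c,D)
cv2.imwrite('pics/c7.png',np.hstack([cv2.resize(im2,(533,400)),cv2.resize(ims[180:280,250:316],(264,400),interpolation=cv2.INTER_CUBIC)]))
cv2.imwrite('pics/s7.png',ims)
E
```

```text
[0.52438309 0.04532564 0.21819911] [ 1.52842759 -0.51798164  0.60725419]
det 1595 ((534.23583984375, 44.4583740234375), 15.90399169921875) 0.0990751798065 0.0007265997847114424
c 2130 ((534.4523315429688, 44.62361526489258), 27.0443058013916) 0.0750459098580895 0.0007622541944929291
b 680 ((534.1368408203125, 45.05381774902344), 30.493242263793945) 0.060911044677413886 0.0008306115699783185
a 632 ((535.5330810546875, 45.27372360229492), 33.80503845214844) 0.046957014537677755 0.0008672050973710075
plate 2700 ((534.5696411132812, 45.36090087890625), 43.961124420166016) 0.03308404839270609 0.0007518006261405919
top
plate 51 ((542.4894409179688, 9.86500072479248), 24.201711654663086) 0.03218879524212701 0.001474021025895781
knob 71 ((597.5740356445312, -263.45745849609375), 11.615504264831543) 0.03292535193658782 0.0020005720293104876
```

View pics/s7.png

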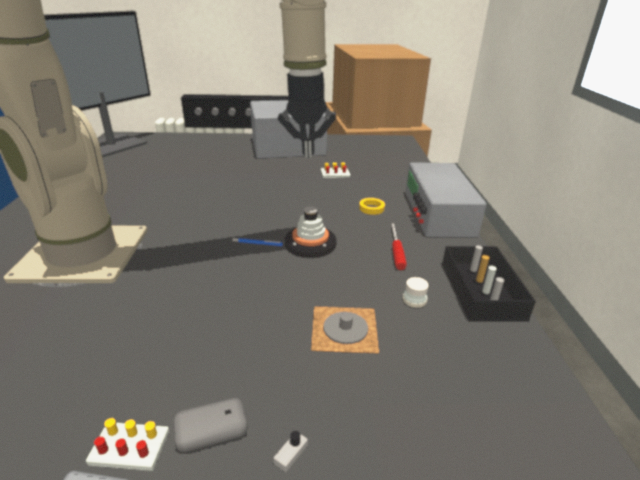

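The side view shows the stack upright on the station at (311,230), the cover centred on the pad at (346,325) and the other things unmoved.

```bash
python3 -c "
from workcell import order
print(order.hand_in())"
```

```text
the job is handed in; nothing more can be done
None
```

I did the whole job and handed it in at about 50 s of robot time; the hand-in reports no verdict.

- **Cover:** it lies on the cork pad, about 3 mm from the pad's centre.
- **Stack:** three spacers were there (68, 61 and 54 mm). They are stacked largest at the bottom with the detector on top. After the press, everything measured within about 1 mm of the plate's centre, at the expected heights.
- **Press:** I pressed the cap with the shut fingers at about 16 N and held for more than a second. For about 0.2 s of that the force dipped to 7.6 N. The fingertips stayed at the same height to within 0.2 mm throughout. Depth showed the plate about 6 mm down during the hold and back at its original height afterwards.
- **Other things:** in the last side view, the mouse, pen, screwdriver, tape, jar and clamp look unmoved. I did not measure them.

**Flaws:** the tool drifted out of vertical by up to about 0.06 rad during the job, so I worked it down before the last two placements. There was up to 8 N of sideways force at the start of the press. Neither shifted the stack measurably. In the final top view the arm hid the stack, so those last stack measurements come from the wrist camera alone.

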